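# Trip-switch test, then show the inspection lamp's charging contacts

## Task

Do the monthly check of the lamp charging station: press the test button on the trip-switch box so that its lever drops, and lift the lever back fully up. Then draw the inspection lamp out of its sloping charging cradle, turn it level (lying flat in the air) and keep holding it still, all of it more than 20 cm above the trolley top, so that I can look at the contacts on its foot; finish while still holding it. Leave the other things on the trolley where they are.

Things in the scene. Friction and masses are not known exactly. Their poses are not given: they have to be found in the camera images.
- trip_box: grey fixed trip-switch box, 110 (x) x 170 (y) x 60 mm (z) high, origin at the centre of its underside, front faces its own -x. On its flat top: the round test button towards +y, the lever towards -y at the front.
- button_top (a point): centre of the top of the white round test button, 26 mm across, moving straight down; it stands 18 mm above the box top in a black collar 40 mm across and 8 mm high. At box frame (-10, 45, 78) mm when out.
- test_button (a joint): push-in of the test button, m: 0 out, 0.007 fully in. A spring pushes it back (about 3 N at most on the way, 3 N when fully in, then a hard stop). At about 0.005 it trips the lever, which then drops by itself towards the box front.
- trip_lever (a joint): angle of the trip lever, rad: 0 = up (lever stands vertical), 1.08 = dropped (points to the box's -x, 28 degrees above level). It snaps over centre: beyond about 0.38 it falls to 1.08, below that it goes home to 0 by itself. Lifting it takes about 1 N.
- lever_hinge (a point): point on the lever's hinge axis (parallel to the box's y), at box frame (-35, -40, 50) mm, in the lever's middle plane
- lever_grip (a point): point on the black lever's centre line 46 mm from the hinge, good to pinch across its width or to push. The lever is a bar 14 mm wide (along the box's y), 10 mm thick and 60 mm long from the hinge.
- cradle: fixed charging cradle, base 130 x 100 mm and 12 mm thick, from x -75 to +55 mm of its origin, origin on its underside. Its socket slopes 45 degrees, leaning to the cradle's own +x (away from the robot at yaw 0); the draw-out direction is the lamp's z axis, (0.707, 0, 0.707) in the cradle frame. Socket outside 40 x 48 mm, about 45 mm deep, with 3 mm play each side and a rest strip 24 mm wide under the lamp up to 90 mm from its foot.
- lamp: inspection lamp, 0.14 to 0.23 kg, a bar 24 mm (its x) by 32 mm (its y) and 165 mm long (its z, from foot to lens) with a round steel head 38 mm across from 165 to 193 mm. Origin at the centre of its foot, where the charging contacts are; z axis along the lamp towards the lens; y axis level and across while in the cradle. Centre of mass about 75 mm from the foot.
- lamp_grip (a point): point on the lamp's centre line 110 mm from the foot, clear of the cradle; pinch there across the 32 mm width (along the lamp's y)
- lamp_foot (a point): centre of the lamp's foot end
- lamp_lens (a point): centre of the lamp's lens end, 193 mm from the foot
- mug: white ceramic mug, 80 mm across, 92 mm high, origin under its centre; bystander
- collar: blue plastic collar lying flat, 72 mm across, 22 mm high, origin under its centre; bystander, carries the ball
- ball_center (a point): centre of the orange massage ball, 63 mm across, resting in the collar, top about 74 mm high; bystander
- hex_key: chrome hex key lying flat, 110 mm long arm along its x, 8 mm thick; bystander
- shaker: clear shaker with a black spout lid, 92 mm across, 182 mm high, origin under its centre; bystander
- tape_roll: roll of tape lying flat, 96 mm across, 48 mm high; bystander
- grip_chalk: block of gym chalk, 50 x 50 x 45 mm; bystander
There are look-alikes about, which are no part of the job. What is shaped like the trip_box but blue or yellow is not meant.

How it is judged:
By the outcome, as a careful person would: the job done as asked, in the order asked, and still so for the second after the job is handed in, while the arm keeps its last pose, push and grip.
It also fails if it takes over 61 s, if anything falls off the work surface, if the arm or the gripper's body presses on something with over 40 N, if the wrist force passes 120 N, or if a joint passes its speed limit or range.

## Robot

A 6-joint arm with a two-finger parallel gripper is mounted at the origin on the work surface. World frame = base frame: x ahead of the robot, y to its left, z up, the work surface at z = 0. Lengths are in m, angles in rad, forces in N, time in s.
With the tool pointing down it reaches from about 0.4 to 0.925 m from the base axis. Payload 12.5 kg.
Tool frame: the origin (TCP) lies at the centre of the arm's flange, where the gripper is bolted on; the fingertips stand 190 mm ahead of it and the grasp point (between the pads) lies 171 mm ahead of it; z points along the fingers, y is the line along which they close (so a half turn about z gives the same grasp; the last joint's range is limited). The gripper opens to 95 mm and grips with 3 to 60 N. Pads are 20 mm wide; open, the fingers measure 119 mm over their backs; the gripper's body (75 mm by 180 mm) begins 59 mm behind the grasp point.
Start: joints at [1.195, 0.491, 1.559, -0, 1.092, -0.106], TCP at [0.167, 0.602, 0.405] pointing down, gripper open.
Joint ranges: [-3.1, 3.1], [-0.84, 2.19], [0.05, 2.79], [-1.13, 4.28], [0.06, 2.93], [-2.69, 2.69]. Speed limits (rad/s): [2.22, 2.22, 2.79, 3.14, 3.14, 3.14].

## Interface

Orientations are given as a unit quaternion [x, y, z, w].
In Python, from cell import arm gives the robot as it stands. The module is installed in compiled form; this text tells all that it offers.
- The arm moves only by the tool move_arm, never from a script. Its argument "deltas" is a list that holds one entry, the list of rows, each a list of 7 numbers: the shift along the tool's x, y, z in cm, then the turn, a rotation vector about the tool's x, y, z in degrees, then the opening, from 0 (shut) to 1 (fully open). In form: [[[x, y, z, rx, ry, rz, hand], ...]]. A call has 1 to 5 rows; each row is the pose to reach, as a shift and turn from the pose commanded when the call began, along the tool's axes at that moment; what a row does not reach only later rows make up. A row lasts 1/10 s, in which the tool goes at most 50 mm and 8.59 degrees, less where a joint would pass 70% of its speed; a pose out of reach is approached as far as the arm can. A call with a gripper value outside its range is refused whole. The fingers move at their own pace and stop on an object; "force" is the grip in N (left out, the last holds). Time passes only in rows, so rows that repeat a pose let the fingers close. It gives the time, the measured TCP pose, the force, the opening and the grip force at its end, in the units of the state.
- arm.get_state(): the state, without advancing time (a new reading comes with each control period).
- arm.grab_frame(name): name is "scene" or "top" or "wrist"; returns a dict with "img" (480x640x3 uint8, red, green, blue), "fx", "fy", "cx", "cy" (pixels), "extrinsics" (4x4, takes a point from world to camera coordinates); the wrist camera has in their place "mount" (4x4, takes a point from camera to tool coordinates, whose origin is the TCP and whose axes are the flange's). Camera axes: x right, y down, z forward; pixel columns grow to the right and rows downward; lengths in m; the calibration is good to about 2 mm. A picture is of the moment at which its call begins: read the wrist's pose just before it. There is no depth.
- arm.job_done(): hands the job in; it is judged then, once.
The state is a dict: "t": time; "joint_pos": joint angles; "qvel": joint speeds; "joint_efforts": joint torques, N m; "ee_pos": TCP position; "tcp_rot": TCP orientation; "contact_force": force on the tool from outside, world axes, zero at the start; "ft_torque": the same for the moment, N m; "opening": opening from 0.0 (shut) to 1.0 (fully open); "grip_force": force on a finger pad.
Only numpy, scipy, OpenCV 4.12 (cv2) and the standard library are available. Lean on these libraries where they do the work, as an engineer would, in place of code of your own. Each camera call takes 0.05 s, during which the arm holds its last target. There are 200 camera calls.

## Working session

There is one attempt and no reset: what is moved stays moved. The work goes in short steps, Python scripts to look and compute and a tool call to move; the robot and the scene stay as the last step left them, time stands still between calls to the robot, and variables do not carry over. Pictures are saved under pics/ and viewed, at most 10 in all, crops included, and the job is handed in when it is done.

Besides the shell and the picture viewer there is one more tool, called after "Emit:" by a JSON object that holds its "api" and its "payload", one argument or row to a line. move_arm: Moves the arm, as the interface text tells. Its arguments: {"type":"object","properties":{"deltas":{"type":"array"},"force":{"type":"number"}},"required":["deltas"]}

```bash
mkdir -p pics
cat > h.py <<'E'
import numpy as np, cv2
from scipy.spatial.transform import Rotation as R
from cell import arm
def T():
    s=arm.get_state(); M=np.eye(4); M[:3,:3]=R.from_quat(s["tcp_rot"]).as_matrix(); M[:3,3]=s["ee_pos"]; return M
def grab(n,save=None):
    M=T(); f=arm.grab_frame(n)
    c2w=M@np.array(f["mount"]) if n=="wrist" else np.linalg.inv(np.array(f["extrinsics"]))
    f["c2w"]=c2w
    if save: cv2.imwrite("pics/"+save,f["img"][:,:,::-1])
    np.savez("last_"+n+".npz",img=f["img"],c2w=c2w,K=[f["fx"],f["fy"],f["cx"],f["cy"]]); return f
def load(n):
    d=np.load("last_"+n+".npz"); return d["img"],d["c2w"],d["K"]
def ray(n,u,v):
    _,c,K=load(n); d=c[:3,:3]@np.array([(u-K[2])/K[0],(v-K[3])/K[1],1]); return c[:3,3],d/np.linalg.norm(d)
def plane(n,u,v,z):
    o,d=ray(n,u,v); return o+d*(z-o[2])/d[2]
def tri(*l):
    A=0;b=0
    for n,u,v in l:
        o,d=ray(n,u,v); P=np.eye(3)-np.outer(d,d); A=A+P; b=b+P@o
    return np.linalg.solve(A,b)
def proj(n,p):
    _,c,K=load(n); q=np.linalg.inv(c)@np.append(p,1); return K[0]*q[0]/q[2]+K[2],K[1]*q[1]/q[2]+K[3]
def delta(pos,rotm):
    "shift cm (tool axes) and rotvec deg from current pose to target"
    M=T(); return np.round(M[:3,:3].T@(np.array(pos)-M[:3,3])*100,2), np.round(np.degrees(R.from_matrix(M[:3,:3].T@rotm).as_rotvec()),1)
E
python3 - <<'E'
from h import *
a=grab("scene"); b=grab("top")
cv2.imwrite("pics/a.png",a["img"][:,:,::-1]);cv2.imwrite("pics/b.png",b["img"][:,:,::-1])
for f in(a,b): print(f["c2w"].round(3),f["fx"],f["cx"],f["cy"])
print(T().round(3), arm.get_state())
E
```

```text
[[ 0.854  0.447 -0.266  0.906]
 [ 0.52  -0.727  0.448 -0.718]
 [ 0.007 -0.521 -0.853  1.493]
 [ 0.     0.     0.     1.   ]] 610.8834808924186 320.17511682056454 247.32821732881717
[[ 2.100e-02 -9.890e-01  1.480e-01  3.100e-01]
 [-1.000e+00 -2.100e-02 -1.000e-03  2.800e-02]
 [ 4.000e-03 -1.480e-01 -9.890e-01  1.256e+00]
 [ 0.000e+00  0.000e+00  0.000e+00  1.000e+00]] 496.44734003171544 323.5374772652733 242.9885503056701
[[-0.964  0.266 -0.     0.167]
 [ 0.266  0.964 -0.001  0.602]
 [ 0.    -0.001 -1.     0.404]
 [ 0.     0.     0.     1.   ]] {'t': 0.1, 'joint_pos': array([ 1.19542331e+00,  4.91515252e-01,  1.55936521e+00, -4.02373013e-05,
        1.09171944e+00, -1.05596226e-01]), 'qvel': array([-0.00142221, -0.00117051, -0.00171896, -0.00025936, -0.00121379,
        0.00059845]), 'joint_efforts': array([ 1.92234125e-03, -6.13615823e+01, -2.58604914e+01,  6.93305489e-02,
        4.70457331e-02, -5.46017282e-05]), 'ee_pos': array([0.16654468, 0.60238299, 0.40421819]), 'tcp_rot': array([ 1.34470504e-01,  9.90917469e-01, -4.93378870e-04, -1.02613597e-04]), 'contact_force': array([-0.79581846,  0.09951268,  0.1247411 ]), 'ft_torque': array([-0.02550413, -0.01950443,  0.00249933]), 'grip_force': 0.0, 'opening': 1.0010883725264088}
```

View pics/a.png

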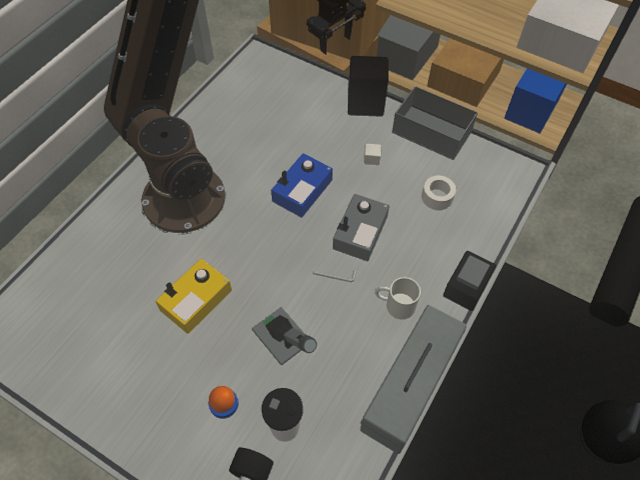

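View pics/b.png

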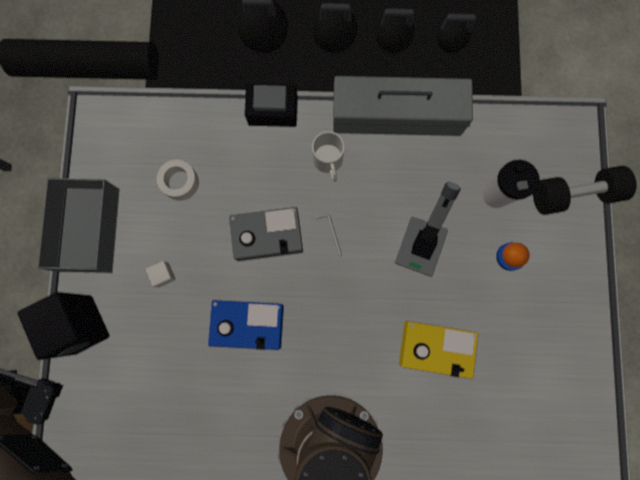

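The scene image shows three boxes shaped alike: grey (361,226), blue (302,184) and yellow (194,295). In the top image they are at (265,234), (246,325) and (439,350). The grey one fits the description, with its button at top (247,239) and lever at (283,246). The lamp in its cradle is at top (430,235) and scene (290,335), with its head at top (451,190) and scene (308,345). I'll confirm both in one crop and measure.

```bash
cat > m.py <<'E'
from h import *
def blob(n,roi,fn,amin=20):
    img=load(n)[0]; x0,y0,x1,y1=roi; hsv=cv2.cvtColor(img,cv2.COLOR_RGB2HSV)[y0:y1,x0:x1]
    m=fn(hsv).astype(np.uint8)
    k,l,s,c=cv2.connectedComponentsWithStats(m)
    return [(s[i,4],(c[i]+[x0,y0]).round(1),s[i,:4].tolist()) for i in range(1,k) if s[i,4]>=amin]
E
python3 - <<'E'
from m import *
s=load("scene")[0];t=load("top")[0]
c=lambda i,x,y,w=100,h=75: cv2.resize(i[y:y+h,x:x+w],(400,300),interpolation=cv2.INTER_CUBIC)
o=np.vstack([np.hstack([c(t,215,195),c(s,310,185)]),np.hstack([c(t,385,175,140,105),c(s,240,295)])])
cv2.imwrite("pics/c.png",o[:,:,::-1])
w=lambda h:(h[...,2]>140)&(h[...,1]<60)
for n,r in(("top",(230,205,305,262)),("scene",(332,192,392,262))):
    for b in blob(n,r,lambda h:(h[...,2]>165)&(h[...,1]<50)): print(n,"white",b)
    for b in blob(n,r,lambda h:(h[...,2]<45)): print(n,"black",b)
E
```

```text
top black (np.int32(60), array([248.6, 240. ]), [9, 26, 16, 15])
top black (np.int32(136), array([284.2, 248.1]), [43, 35, 29, 16])
top black (np.int32(21), array([246.7, 257.9]), [7, 52, 20, 3])
scene white (np.int32(41), array([364.2, 204.4]), [29, 9, 8, 7])
scene white (np.int32(358), array([364.6, 234.7]), [21, 31, 24, 24])
```

View pics/c.png

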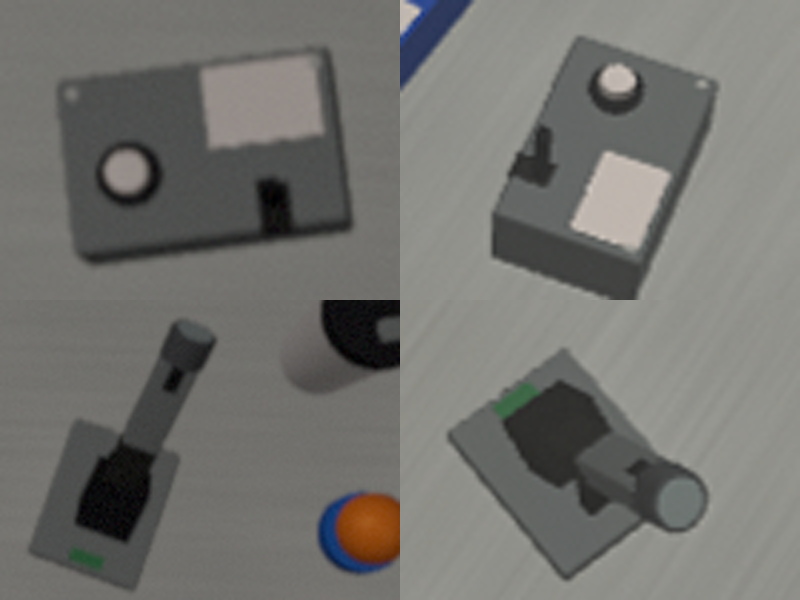

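The grey box is confirmed in both views: button at top (247,238) and scene (364.5,205), lever black and upright. The lamp's lens disc is at about top (453,185.5) and scene (310,346). I'm triangulating these.

Run:
```python
from m import *
b=tri(("top",246.7,238),("scene",364.5,205)); print("button",b.round(4), [np.round(plane(n,u,v,.078),4) for n,u,v in(("top",246.7,238),("scene",364.5,205))])
C=[plane("top",u,v,.06)[:2] for u,v in((229.5,215.5),(297,207),(302.5,251))]
S=[plane("scene",u,v,.06)[:2] for u,v in((354.5,194.5),(389,206),(370,247.5),(333.75,238))]
print("top corners BL,BR,FR",np.round(C,4)," scene FL,BL,BR,FR",np.round(S,4))
for a,q in((C[0],C[1]),(S[1],S[2]),(S[0],S[3])):
    d=a-q; print("len",np.linalg.norm(d).round(4),"yaw",np.degrees(np.arctan2(-d[0],d[1])).round(1))
l=tri(("top",452.9,185.5),("scene",310.2,345.8)); print("lens",l.round(4))
D=[plane("top",u,v,.012)[:2] for u,v in((411.3,217),(448,230.3),(432.3,276.5),(395.5,262.5))]
print("cradle",np.round(D,4)); 
a=np.array(D); ax=(a[0]+a[1]-a[2]-a[3])/2; L=np.linalg.norm(ax);yaw=np.arctan2(ax[1],ax[0]);print("L",L,"yaw",np.degrees(yaw), "W",np.linalg.norm(a[0]-a[1]))
h=ax/L; z=np.array([h[0],h[1],1])/2**.5
o=a.mean(0)+.010*h; print("cradle origin",o,"foot from lens",(l-.193*z).round(4),"grip",(l-.083*z).round(4))
```

```text
button [0.4962 0.2141 0.0722] [array([0.494 , 0.2121, 0.078 ]), array([0.499 , 0.2116, 0.078 ])]
top corners BL,BR,FR [[0.5518 0.2595]
 [0.5767 0.0945]
 [0.4678 0.078 ]]  scene FL,BL,BR,FR [[0.4509 0.2408]
 [0.5554 0.2573]
 [0.5765 0.1064]
 [0.4758 0.0808]]
len 0.1668 yaw 8.6
len 0.1523 yaw 7.9
len 0.162 yaw 8.8
lens [ 0.6112 -0.2616  0.1661]
cradle [[ 0.5678 -0.1955]
 [ 0.5353 -0.2887]
 [ 0.4167 -0.2474]
 [ 0.45   -0.155 ]]
L 0.12506201619081403 yaw -19.075027661401883 W 0.09877876448595305
cradle origin [ 0.50187451 -0.2249358 ] foot from lens [ 0.4822 -0.217   0.0296] grip [ 0.5557 -0.2424  0.1074]
```

Emit:
{"api": "move_arm", "payload": {
  "deltas": [
    [[-3,-2,0,0,0,-2.5,0],[-7,-4.8,0,0,0,-5,0],[-11,-7.5,0,0,0,-7.5,0],[-15,-10.2,0,0,0,-10,0],[-19,-13,0,0,0,-12,0]]
  ]
}}

```text
t: 0.6
ee_pos: [0.3159, 0.4249, 0.4046]
tcp_rot: [0.029, 1.0, -0.0, -0.0]
contact_force: [0.8, 0.1, -0.1]
opening: 0.64
grip_force: 0.0
```

Emit:
{"api": "move_arm", "payload": {
  "deltas": [
    [[-3,-4,0,0,0,-2.5,0],[-6,-8,0,0,0,-5,0],[-9,-12,0,0,0,-7.5,0],[-12,-16,0,0,0,-10,0],[-15,-20,0,0,0,-12,0]]
  ]
}}

```text
t: 1.1
ee_pos: [0.4534, 0.2159, 0.4047]
tcp_rot: [-0.075, 0.997, 0.0, -0.0]
contact_force: [0.9, -0.4, 0.4]
opening: 0.216
grip_force: 0.0
```

Run:
```python
from m import *
f=grab("wrist","d.png"); print(T().round(4),f["fx"],np.array(f["mount"]).round(3))
print([np.round(proj("wrist",p),0) for p in((.496,.212,.078),(.484,.124,.096))], arm.get_state()["joint_pos"].round(3))
```

```text
[[-0.9888 -0.1496  0.0013  0.4567]
 [-0.1496  0.9888 -0.0013  0.2114]
 [-0.0011 -0.0015 -1.      0.4046]
 [ 0.      0.      0.      1.    ]] 346.5590914623889 [[ 0.001 -0.959 -0.282  0.079]
 [ 1.     0.001  0.    -0.   ]
 [-0.    -0.282  0.959  0.02 ]
 [ 0.     0.     0.     1.   ]]
[array([306., 273.]), array([208., 253.])] [ 0.303  0.319  1.852 -0.002  0.97  -1.417]
```

View pics/d.png

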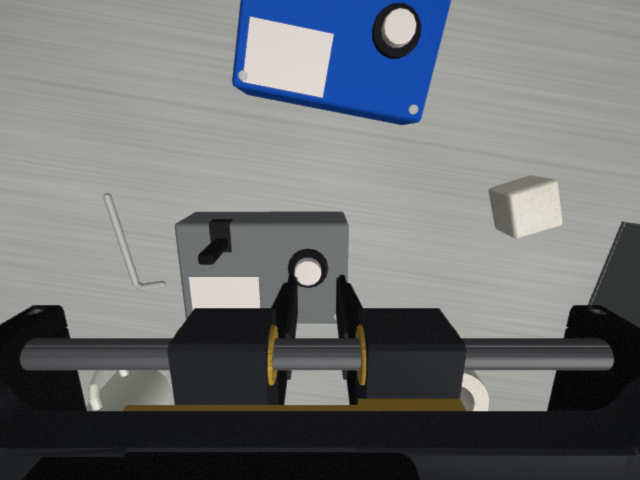

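The wrist view shows the grey box with its button at (308,272) and lever tip at (208,256). Both are within 3 px of the predictions. I'm refining the yaw and positions from here.

Run:
```python
from m import *
for b in blob("wrist",(285,240,335,300),lambda h:(h[...,2]>165)&(h[...,1]<50)): print(b, plane("wrist",*b[1],.078).round(4))
img=load("wrist")[0]
# collar/white: label edges give yaw; front-top edge by gradient
for b in blob("wrist",(150,200,350,310),lambda h:(h[...,2]>165)&(h[...,1]<50),500):print(b)
g=cv2.cvtColor(img,cv2.COLOR_RGB2GRAY).astype(float)
for x in(185,195,250,270,335,343): print(x, g[206:232,x].astype(int).tolist())
for y in(235,255,265): print(y,g[y,168:190].astype(int).tolist(),g[y,340:356].astype(int).tolist())
print("lever tip",plane("wrist",208,256,.11).round(4), "lever root front", plane("wrist",222,222,.06).round(4))
```

```text
(np.int32(491), array([307.6, 272.6]), [10, 21, 26, 24]) [0.4958 0.2139 0.078 ]
(np.int32(2427), array([243.9, 207.2]), [0, 0, 200, 38])
(np.int32(2135), array([224.5, 291.9]), [39, 77, 71, 32])
185 [165, 164, 168, 167, 166, 170, 170, 168, 167, 170, 167, 140, 80, 62, 59, 60, 61, 74, 84, 92, 103, 109, 111, 111, 112, 113]
195 [164, 167, 167, 169, 169, 157, 86, 62, 58, 59, 58, 61, 60, 61, 61, 61, 63, 74, 85, 94, 103, 110, 112, 112, 112, 111]
250 [170, 169, 170, 170, 169, 141, 78, 61, 60, 58, 59, 60, 60, 62, 60, 59, 63, 76, 89, 97, 105, 111, 113, 112, 112, 112]
270 [170, 169, 170, 169, 165, 136, 75, 59, 58, 58, 58, 61, 62, 62, 61, 61, 66, 76, 88, 97, 107, 115, 112, 112, 112, 114]
335 [173, 167, 167, 171, 171, 122, 70, 61, 59, 61, 60, 61, 61, 62, 60, 61, 69, 80, 90, 102, 110, 113, 113, 114, 115, 113]
343 [174, 173, 169, 165, 169, 167, 129, 92, 75, 61, 60, 61, 61, 61, 59, 63, 69, 81, 92, 101, 108, 113, 114, 114, 114, 114]
235 [167, 167, 167, 168, 167, 166, 163, 136, 93, 100, 110, 110, 112, 111, 111, 112, 112, 111, 111, 111, 112, 110] [114, 113, 114, 114, 113, 114, 115, 117, 125, 167, 171, 171, 171, 172, 171, 172]
255 [166, 166, 165, 165, 164, 164, 165, 164, 164, 157, 106, 95, 109, 111, 111, 111, 112, 111, 112, 111, 110, 112] [114, 114, 115, 112, 114, 115, 113, 117, 145, 166, 168, 168, 169, 168, 168, 169]
265 [165, 164, 164, 164, 164, 165, 165, 166, 166, 167, 161, 121, 97, 105, 111, 112, 111, 110, 112, 111, 110, 112] [113, 115, 114, 112, 113, 115, 113, 116, 165, 169, 167, 167, 167, 167, 167, 166]
lever tip [0.4811 0.1283 0.11  ] lever root front [0.4638 0.1257 0.06  ]
```

Emit:
{"api": "move_arm", "payload": {
  "deltas": [
    [[-2,-0.2,3,0,0,0,0],[-3.9,-0.4,6,0,0,0,0],[-3.9,-0.4,9,0,0,0,0],[-3.9,-0.4,11,0,0,0,0],[-3.9,-0.4,12,0,0,0,0]]
  ],
  "force": 10
}}

```text
t: 1.65
ee_pos: [0.4917, 0.2195, 0.2828]
tcp_rot: [-0.074, 0.997, -0.0, -0.001]
contact_force: [-0.1, 0.2, 0.1]
opening: 0.005
grip_force: 0.0
```

Run:
```python
from m import *
f=grab("wrist"); M=T(); print(M.round(4)[:3,3],arm.get_state()["opening"],arm.get_state()["contact_force"])
print("button rel", delta((.4955,.213,.268),M[:3,:3]))
```

```text
[0.4916 0.2195 0.2824] 0.005158564397601053 [-1.58950072  0.84006976 -1.69426788]
button rel (array([-0.29, -0.7 ,  1.44]), array([0., 0., 0.]))
```

Emit:
{"api": "move_arm", "payload": {
  "deltas": [
    [[-0.3,-0.7,0,0,0,0,0],[-0.3,-0.7,0.4,0,0,0,0],[-0.3,-0.7,0.8,0,0,0,0],[-0.3,-0.7,0.8,0,0,0,0]]
  ]
}}

```text
t: 2.1
ee_pos: [0.4958, 0.2131, 0.2769]
tcp_rot: [-0.074, 0.997, 0.0, 0.0]
contact_force: [-0.5, 0.0, 0.3]
opening: 0.004
grip_force: 0.0
```

Run:
```python
from m import *
M=T();print(M.round(4)[:3,3],arm.get_state()["contact_force"])
print("button rel", delta((.4955,.213,.268),M[:3,:3]))
```

```text
[0.4958 0.2131 0.2769] [-0.47114221  0.00391608  0.25510385]
button rel (array([ 0.03, -0.01,  0.89]), array([0., 0., 0.]))
```

Emit:
{"api": "move_arm", "payload": {
  "deltas": [
    [[0,0,0.6,0,0,0,0],[0,0,1.0,0,0,0,0],[0,0,1.3,0,0,0,0],[0,0,1.5,0,0,0,0],[0,0,1.55,0,0,0,0]]
  ]
}}

```text
t: 2.6
ee_pos: [0.4959, 0.2132, 0.2613]
tcp_rot: [-0.075, 0.997, 0.0, 0.0]
contact_force: [-1.2, 0.5, 9.5]
opening: -0.002
grip_force: 4.3
```

Emit:
{"api": "move_arm", "payload": {
  "deltas": [
    [[0,0,-2,0,0,0,0],[0,0,-6,0,0,0,0],[1.6,-2.1,-8,0,0,0,0.4],[3.2,-4.2,-8,0,0,0,0.4],[4.8,-6.3,-8,0,0,0,0.4]]
  ]
}}

```text
t: 3.1
ee_pos: [0.4571, 0.1431, 0.3417]
tcp_rot: [-0.075, 0.997, 0.0, 0.001]
contact_force: [0.5, 0.3, 0.6]
opening: 0.203
grip_force: 0.0
```

Emit:
{"api": "move_arm", "payload": {
  "deltas": [
    [[1.8,-2.2,0,0,0,0,0.4],[1.8,-2.2,0,0,0,0,0.4],[1.8,-2.2,0,0,0,0,0.4]]
  ]
}}

```text
t: 3.4
ee_pos: [0.4433, 0.119, 0.3413]
tcp_rot: [-0.074, 0.997, 0.0, 0.0]
contact_force: [-0.4, 0.7, -0.2]
opening: 0.39
grip_force: 0.0
```

Run:
```python
from m import *
f=grab("wrist"); M=T(); print(M.round(4)[:3,3],arm.get_state()["opening"])
cv2.imwrite("pics/e.png",cv2.resize(f["img"][100:400,120:520],(800,600))[:,:,::-1])
b=np.radians(8.6);B=np.array([[np.cos(b),-np.sin(b)],[np.sin(b),np.cos(b)]]);o=np.array([.4957,.213])-B@[-.01,.045]
for x,y,z in((-75.6,-40,71.6),(-88,-40,78.2),(-35,-40,50)):
    p=np.append(o+B@[x/1e3,y/1e3],z/1e3); print(p.round(4),np.round(proj("wrist",p)),np.round((np.array(proj("wrist",p))-[120,100])*2))
g=np.append(o+B@[-.0756,-.040],.0716)
print(delta(g+[0,0,.179],M[:3,:3]))
```

```text
[0.4436 0.1194 0.3413] 0.3960576302040497
[0.4435 0.1191 0.0716] [317. 249.] [393. 298.]
[0.4313 0.1173 0.0782] [317. 236.] [393. 271.]
[0.4837 0.1252 0.05  ] [317. 287.] [393. 374.]
(array([ 0.01, -0.03,  9.07]), array([0., 0., 0.]))
```

View pics/e.png

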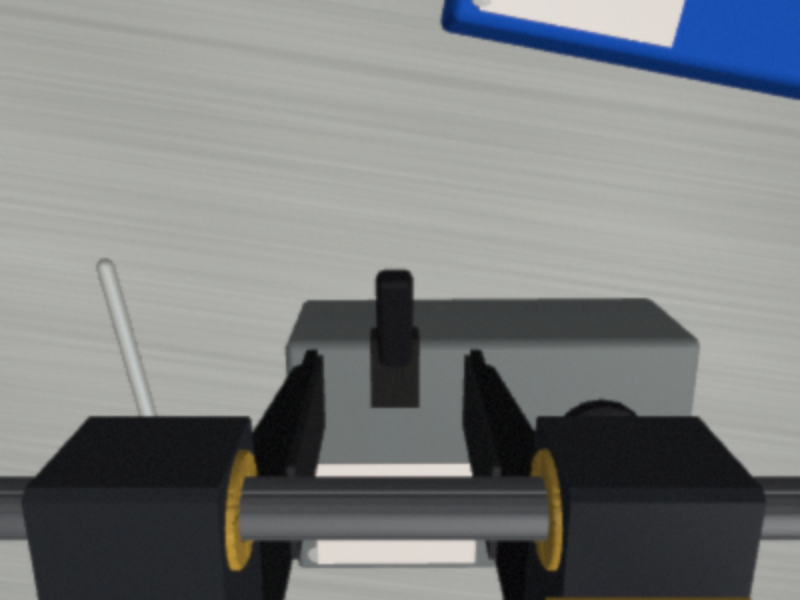

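The lever has dropped. Its tip is at crop (394,270) against a predicted (393,271), centred between the fingers. I'll descend and pinch it.

Emit:
{"api": "move_arm", "payload": {
  "deltas": [
    [[0,0,3,0,0,0,0.4],[0,0,6,0,0,0,0.4],[0,0,8,0,0,0,0.4],[0,0,9,0,0,0,0.4],[0,0,9,0,0,0,0.1]]
  ],
  "force": 6
}}

```text
t: 3.95
ee_pos: [0.4435, 0.1197, 0.2502]
tcp_rot: [-0.075, 0.997, 0.0, -0.001]
contact_force: [-0.5, 0.8, -0.1]
opening: 0.356
grip_force: 0.0
```

Emit:
{"api": "move_arm", "payload": {
  "deltas": [
    [[0,0,0,0,0,0,0.05],[0,0,0,0,0,0,0.05],[0,0,0,0,0,0,0.05]]
  ]
}}

```text
t: 4.25
ee_pos: [0.4434, 0.1194, 0.2521]
tcp_rot: [-0.075, 0.997, 0.0, 0.001]
contact_force: [0.4, -0.6, 2.1]
opening: 0.149
grip_force: 6.0
```

Emit:
{"api": "move_arm", "payload": {
  "deltas": [
    [[-0.3,0,-0.45,0,0,0,0.05],[-0.6,0,-0.87,0,0,0,0.05],[-1.0,0,-1.25,0,0,0,0.05],[-1.4,0,-1.6,0,0,0,0.05],[-1.8,0,-1.85,0,0,0,0.05]]
  ]
}}

```text
t: 4.75
ee_pos: [0.4613, 0.1221, 0.2702]
tcp_rot: [-0.074, 0.997, 0.0, 0.0]
contact_force: [-1.8, 1.7, -0.0]
opening: 0.146
grip_force: 6.0
```

Emit:
{"api": "move_arm", "payload": {
  "deltas": [
    [[-0.5,0,-0.22,0,0,0,0.05],[-1.0,0,-0.4,0,0,0,0.05],[-1.5,0,-0.5,0,0,0,0.05],[-2.0,0,-0.57,0,0,0,0.05],[-2.3,0,-0.58,0,0,0,0.05]]
  ]
}}

```text
t: 5.25
ee_pos: [0.4844, 0.1256, 0.2757]
tcp_rot: [-0.074, 0.997, 0.0, 0.0]
contact_force: [-2.4, 3.9, 3.1]
opening: 0.148
grip_force: 6.0
```

Emit:
{"api": "move_arm", "payload": {
  "deltas": [
    [[0,0,0,0,0,0,0.4],[0,0,0,0,0,0,0.4],[0,0,-2,0,0,0,0.4],[0,0,-6,0,0,0,0.4],[0,0,-10,0,0,0,0.4]]
  ]
}}

```text
t: 5.75
ee_pos: [0.4836, 0.1252, 0.3763]
tcp_rot: [-0.074, 0.997, -0.0, -0.001]
contact_force: [0.7, -0.5, -0.3]
opening: 0.397
grip_force: 0.0
```

Emit:
{"api": "move_arm", "payload": {
  "deltas": [
    [[3,0,-4,0,0,0,0.6],[5,0,-4,0,0,0,0.7],[5,0,-4,0,0,0,0.7]]
  ]
}}

```text
t: 6.05
ee_pos: [0.4324, 0.1176, 0.4165]
tcp_rot: [-0.075, 0.997, -0.0, 0.001]
contact_force: [-0.5, 0.8, -0.4]
opening: 0.595
grip_force: 0.0
```

Run:
```python
from m import *
f=grab("wrist"); s=grab("scene"); M=T(); print(M.round(4)[:3,3],arm.get_state()["opening"])
a=cv2.resize(f["img"][150:400,200:450],(400,400)); c=cv2.resize(s["img"][170:270,310:410],(400,400))
cv2.imwrite("pics/f.png",np.hstack([a,c])[:,:,::-1])
for p in((.4837,.1252,.110),(.4313,.1173,.0782)):
    print((np.array(proj("wrist",p))-[200,150])*1.6,(np.array(proj("scene",p))-[310,170])*4+[400,0])
```

```text
[0.4345 0.1178 0.4155] 0.6683618315507824
[186.10199104 225.60841958] [540.01622279 191.20828749]
[186.18448593 120.52750326] [467.59551377 192.21476516]
```

View pics/f.png

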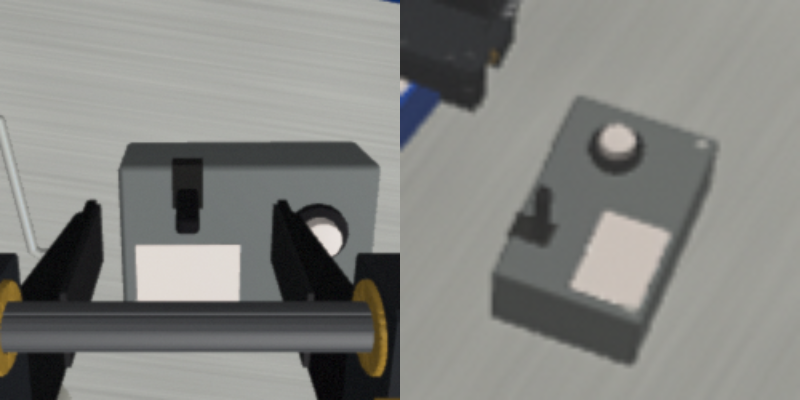

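The lever stands fully up again: its tip is at crop (186,225) in the wrist view and (541,190) in the scene view, both as predicted. Next is the lamp.

```bash
cat > lamp.py <<'E'
from h import *
def frame(yaw,tilt):
    y=np.radians(yaw);t=np.radians(tilt);h=np.array([np.cos(y),np.sin(y),0]);up=np.array([0,0,1.])
    z=np.sin(t)*h-np.cos(t)*up; yy=np.array([-h[1],h[0],0]); return np.column_stack([np.cross(yy,z),yy,z])
E
python3 - <<'E'
from lamp import *
Rm=frame(-19.1,30); g=np.array([.5557,-.2424,.1074]); print(Rm.round(3))
print(T().round(4))
print(delta(g-.271*Rm[:,2]+[0,0,.04],Rm))
E
```

```text
[[-0.818  0.327  0.472]
 [ 0.283  0.945 -0.164]
 [-0.5    0.    -0.866]]
[[-9.889e-01 -1.484e-01  6.000e-04  4.345e-01]
 [-1.484e-01  9.889e-01 -0.000e+00  1.178e-01]
 [-6.000e-04 -1.000e-04 -1.000e+00  4.155e-01]
 [ 0.000e+00  0.000e+00  0.000e+00  1.000e+00]]
(array([  5.37, -31.14,   3.34]), array([  7.2, -29.4,  27. ]))
```

Emit:
{"api": "move_arm", "payload": {
  "deltas": [
    [[0.5,-3.1,0.3,0.7,-2.9,2.7,0.7],[1.1,-6.2,0.6,1.4,-5.9,5.4,0.7],[1.6,-9.3,1.0,2.2,-8.8,8.1,0.7],[2.2,-12.5,1.3,2.9,-11.8,10.8,0.7],[2.7,-15.5,1.6,3.6,-14.7,13.5,0.7]]
  ]
}}

```text
t: 6.65
ee_pos: [0.4314, -0.041, 0.3986]
tcp_rot: [0.045, 0.99, -0.022, 0.13]
contact_force: [0.9, -0.3, -0.4]
opening: 0.699
grip_force: 0.0
```

Run:
```python
from lamp import *
Rm=frame(-19.1,30); g=np.array([.5557,-.2424,.1074])
print(T().round(4))
print(delta(g-.271*Rm[:,2]+[0,0,.04],Rm))
```

```text
[[-0.9622  0.094   0.2555  0.4314]
 [ 0.0826  0.9951 -0.055  -0.041 ]
 [-0.2594 -0.0318 -0.9652  0.3986]
 [ 0.      0.      0.      1.    ]]
(array([ -0.51, -15.61,   2.36]), array([  3.6, -14.7,  13.4]))
```

Emit:
{"api": "move_arm", "payload": {
  "deltas": [
    [[-0.1,-3.1,0.5,0.7,-2.9,2.7,0.7],[-0.2,-6.2,1.0,1.4,-5.9,5.4,0.7],[-0.3,-9.3,1.4,2.2,-8.8,8.1,0.7],[-0.4,-12.5,1.9,2.9,-11.8,10.8,0.7],[-0.5,-15.6,2.4,3.6,-14.7,13.4,0.7]]
  ]
}}

```text
t: 7.15
ee_pos: [0.4278, -0.1984, 0.3815]
tcp_rot: [0.161, 0.952, -0.043, 0.255]
contact_force: [1.3, -0.1, 0.9]
opening: 0.7
grip_force: 0.0
```

Run:
```python
from lamp import *
g=np.array([.5557,-.2424,.1074]); z=np.array([.707*.945,-.707*.327,.707])
f=grab("wrist","g.png"); print(T().round(4), arm.get_state()["joint_pos"].round(3))
print("grip,lens,foot px",[np.round(proj("wrist",g+z*s)) for s in(0,.083,-.11)])
```

```text
[[-8.148e-01  3.321e-01  4.752e-01  4.282e-01]
 [ 2.867e-01  9.432e-01 -1.676e-01 -2.015e-01]
 [-5.039e-01 -3.000e-04 -8.638e-01  3.811e-01]
 [ 0.000e+00  0.000e+00  0.000e+00  1.000e+00]] [-0.603  0.267  2.051  0.409  0.336 -2.188]
grip,lens,foot px [array([317., 213.]), array([317., 312.]), array([317.,  81.])]
```

View pics/g.png

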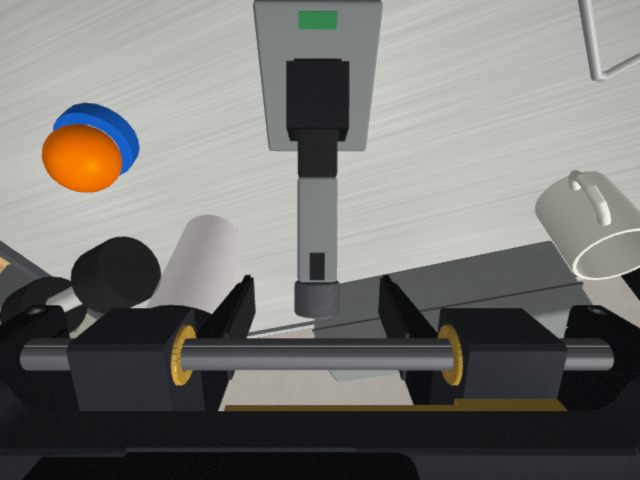

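The lamp is centred at column 317 and lies along the camera's vertical. Its head ends near row 315 (predicted 312), so the estimate holds. I'm descending to the grasp.

Emit:
{"api": "move_arm", "payload": {
  "deltas": [
    [[0.6,0.3,3,0,0,0,0.7],[1.2,0.3,6,0,0,0,0.7],[1.7,0.3,8.5,0,0,0,0.7],[2.0,0.3,11,0,0,0,0.7],[2.1,0.3,12,0,0,0,0.7]]
  ]
}}

```text
t: 7.7
ee_pos: [0.4739, -0.2071, 0.2712]
tcp_rot: [0.163, 0.954, -0.043, 0.248]
contact_force: [-0.6, 0.5, 0.0]
opening: 0.7
grip_force: 0.0
```

Run:
```python
from lamp import *
Rm=frame(-19.1,30); g=np.array([.5557,-.2424,.1074])
s=arm.get_state();print(T().round(4)[:3,3],s["joint_pos"].round(3),s["contact_force"].round(1))
print(delta(g-.171*Rm[:,2],Rm))
```

```text
[ 0.4739 -0.2071  0.2712] [-0.557  0.505  2.057  0.924  0.132 -2.683] [-0.6  0.5  0. ]
(array([ 0.47, -0.65,  1.54]), array([-0.2, -0.8, -0.2]))
```

Joint 6 is close to its limit at this tilt, so I'll reduce the tilt to 15°, which is just as good for the pinch.

Run:
```python
from lamp import *
Rm=frame(-19.1,15); g=np.array([.5557,-.2424,.1074])
print(delta(g-.171*Rm[:,2]+[0,0,.03],Rm),delta(g-.171*Rm[:,2],Rm))
```

```text
(array([-5.43, -0.64, -0.56]), array([-0.1, 14.2, -0.2])) (array([-3.96, -0.64,  2.06]), array([-0.1, 14.2, -0.2]))
```

Emit:
{"api": "move_arm", "payload": {
  "deltas": [
    [[-1.1,-0.1,-0.2,0,2.8,0,0.7],[-2.2,-0.2,-0.3,0,5.7,0,0.7],[-3.3,-0.4,-0.4,0,8.5,0,0.7],[-4.4,-0.5,-0.5,0,11.4,-0.1,0.7],[-5.4,-0.6,-0.6,-0.1,14.2,-0.2,0.7]]
  ]
}}

```text
t: 8.2
ee_pos: [0.5135, -0.2273, 0.3065]
tcp_rot: [0.161, 0.978, -0.025, 0.129]
contact_force: [-0.2, -0.1, -0.3]
opening: 0.701
grip_force: 0.0
```

Run:
```python
from lamp import *
g=np.array([.5557,-.2424,.1074]); z=np.array([.707*.945,-.707*.327,.707])
f=grab("wrist"); s=arm.get_state();print(T().round(4)[:3,3],s["joint_pos"].round(3),s["contact_force"].round(1))
print("grip,lens,foot px",[np.round(proj("wrist",g+z*q)) for q in(0,.083,-.02,-.11)])
g2=cv2.cvtColor(f["img"],cv2.COLOR_RGB2GRAY)
cv2.imwrite("pics/i.png",f["img"][:,:,::-1])
Rm=frame(-19.1,15);print(delta(g-.171*Rm[:,2],Rm))
```

```text
[ 0.5143 -0.2278  0.3073] [-0.541  0.501  1.87   0.1    0.514 -1.867] [0.3 0.5 0.3]
grip,lens,foot px [array([317., 270.]), array([316., 431.]), array([318., 236.]), array([319., 100.])]
(array([ 0.94, -0.01,  3.34]), array([-0.3,  0.1,  0.5]))
```

View pics/i.png

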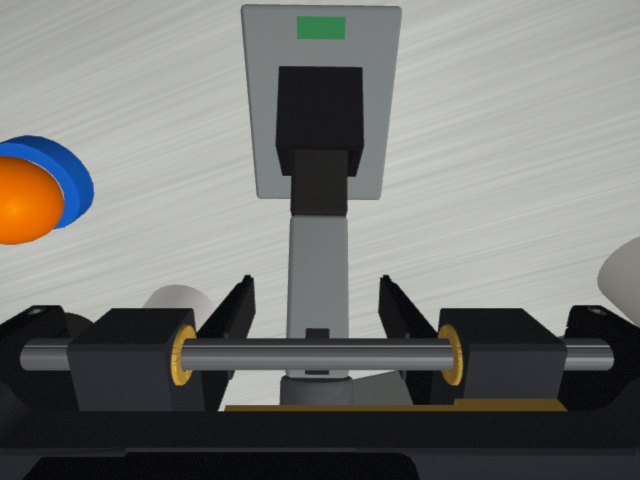

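Emit:
{"api": "move_arm", "payload": {
  "deltas": [
    [[0.4,0,1.5,0,0,0,0.7],[0.8,0,2.8,0,0,0,0.7],[0.9,0,3.3,0,0,0,0.7],[0.9,0,3.3,0,0,0,0.3],[0.9,0,3.3,0,0,0,0.2]]
  ],
  "force": 35
}}

```text
t: 8.75
ee_pos: [0.5127, -0.2268, 0.272]
tcp_rot: [0.162, 0.978, -0.023, 0.131]
contact_force: [0.4, -0.1, -0.3]
opening: 0.584
grip_force: 0.0
```

Emit:
{"api": "move_arm", "payload": {
  "deltas": [
    [[0,0,0,0,0,0,0.2],[0,0,0,0,0,0,0.2],[0,0,0,0,0,0,0.2],[0,0,0,0,0,0,0.2]]
  ]
}}

```text
t: 9.15
ee_pos: [0.5126, -0.2267, 0.272]
tcp_rot: [0.163, 0.978, -0.023, 0.131]
contact_force: [-0.8, 0.2, 3.0]
opening: 0.335
grip_force: 35.0
```

Run:
```python
from lamp import *
M=T();z=np.array([.707*.945,-.707*.327,.707]);print(M.round(3),(M[:3,:3].T@z).round(3),M[:3,3]+.171*M[:3,2],arm.get_state()["opening"],arm.get_state()["grip_force"])
```

```text
[[-0.913  0.325  0.248  0.513]
 [ 0.312  0.946 -0.088 -0.227]
 [-0.263 -0.003 -0.965  0.272]
 [ 0.     0.     0.     1.   ]] [-0.868 -0.004 -0.496] [ 0.55495164 -0.24173517  0.10703494] 0.3349782319841912 34.99316990375519
```

The grip reads 31.8 mm, which matches the lamp's width. I'm drawing it out along its own axis.

Emit:
{"api": "move_arm", "payload": {
  "deltas": [
    [[-0.87,0,-0.5,0,0,0,0.2],[-1.74,0,-1.0,0,0,0,0.2],[-2.6,0,-1.5,0,0,0,0.2],[-3.47,0,-2.0,0,0,0,0.2],[-4.34,0,-2.5,0,0,0,0.2]]
  ]
}}

```text
t: 9.65
ee_pos: [0.5466, -0.2382, 0.3079]
tcp_rot: [0.163, 0.978, -0.023, 0.13]
contact_force: [-0.5, 0.9, -3.2]
opening: 0.335
grip_force: 35.0
```

Emit:
{"api": "move_arm", "payload": {
  "deltas": [
    [[-0.87,0,-0.5,0,0,0,0.2],[-1.74,0,-1.0,0,0,0,0.2],[-2.6,0,-1.5,0,0,0,0.2],[-3.47,0,-2.0,0,0,0,0.2],[-4.34,0,-2.5,0,0,0,0.2]]
  ]
}}

```text
t: 10.15
ee_pos: [0.58, -0.2496, 0.3433]
tcp_rot: [0.163, 0.978, -0.023, 0.13]
contact_force: [-0.2, 0.9, -2.7]
opening: 0.337
grip_force: 35.0
```

Run:
```python
from lamp import *
M=T(); Rm=frame(-19.1,-30); print(delta(np.array([.56,-.24,.33])-.171*Rm[:,2],Rm)); print(delta(M[:3,3]+[0,0,.1],M[:3,:3]))
```

```text
(array([ -9.66,   0.2 , -11.34]), array([-0.2, 45.2,  0.1]))
(array([-2.63, -0.03, -9.65]), array([0., 0., 0.]))
```

Emit:
{"api": "move_arm", "payload": {
  "deltas": [
    [[-0.8,0,-1.8,0,2,0,0.2],[-1.8,0,-3.6,0,6,0,0.2],[-2.8,0,-5.2,0,11,0,0.2],[-3.8,0,-6.6,-0.1,16,0,0.2],[-4.8,0.1,-8,-0.1,21,0,0.2]]
  ]
}}

```text
t: 10.65
ee_pos: [0.6041, -0.2566, 0.4338]
tcp_rot: [0.164, 0.985, 0.008, -0.051]
contact_force: [-0.3, 0.1, -1.3]
opening: 0.336
grip_force: 35.0
```

Run:
```python
from lamp import *
M=T(); Rm=frame(-19.1,-30); print(delta(np.array([.56,-.24,.33])-.171*Rm[:,2],Rm),arm.get_state()["joint_pos"].round(2))
```

```text
(array([-3.36,  0.11, -4.81]), array([-0.1, 24.1,  0.1])) [-0.5   0.53  1.42 -0.02  1.3  -1.73]
```

Emit:
{"api": "move_arm", "payload": {
  "deltas": [
    [[-0.7,0,-1,0,5,0,0.2],[-1.4,0,-2,0,11,0,0.2],[-2.1,0,-3,-0.1,17,0,0.2],[-2.8,0.1,-4,-0.1,22,0.1,0.2],[-3.4,0.1,-4.8,-0.1,24.1,0.1,0.2]]
  ]
}}

```text
t: 11.15
ee_pos: [0.6414, -0.2681, 0.4774]
tcp_rot: [0.16, 0.953, 0.043, -0.256]
contact_force: [0.3, -0.7, -1.3]
opening: 0.333
grip_force: 35.0
```

Emit:
{"api": "move_arm", "payload": {
  "deltas": [
    [[0,0,0,0,0,0,0.2],[0,0,0,0,0,0,0.2],[0,0,0,0,0,0,0.2]]
  ]
}}

```text
t: 11.45
ee_pos: [0.6405, -0.2679, 0.4765]
tcp_rot: [0.16, 0.953, 0.043, -0.254]
contact_force: [0.6, 0.1, -2.6]
opening: 0.335
grip_force: 35.0
```

Run:
```python
from lamp import *
M=T(); s=arm.get_state();print(M.round(3),s["contact_force"].round(1),s["opening"])
G=M[:3,3]+.171*M[:3,2]; z=M[:3,:3]@np.array([-.868,0,-.496]); z/=np.linalg.norm(z); print("grip",G.round(4),"axis",z.round(3))
w=grab("wrist");sc=grab("scene");t=grab("top")
foot,lens=G-.11*z,G+.083*z
for n in("wrist","scene","top"): print(n,[np.round(proj(n,p)) for p in(foot,G,lens)])
c=lambda n,f:(lambda u:cv2.resize(f["img"][max(0,int(u[1])-75):int(u[1])+75,max(0,int(u[0])-65):int(u[0])+65],(400,460)))(proj(n,G))
print(np.round(proj("scene",G)),np.round(proj("top",G)))
cv2.imwrite("pics/j.png",np.hstack([c("scene",sc),c("top",t)])[:,:,::-1])
```

```text
[[-0.82   0.326 -0.47   0.64 ]
 [ 0.283  0.945  0.162 -0.268]
 [ 0.498 -0.    -0.867  0.477]
 [ 0.     0.     0.     1.   ]] [ 0.6  0.1 -2.6] 0.3346211268902215
grip [ 0.56   -0.2401  0.3282] axis [ 0.945 -0.326 -0.002]
wrist [array([317., 110.]), array([316., 311.]), array([316., 508.])]
scene [array([263., 262.]), array([294., 297.]), array([319., 324.])]
top [array([446., 242.]), array([464., 189.]), array([477., 150.])]
[294. 297.] [464. 189.]
```

View pics/j.png

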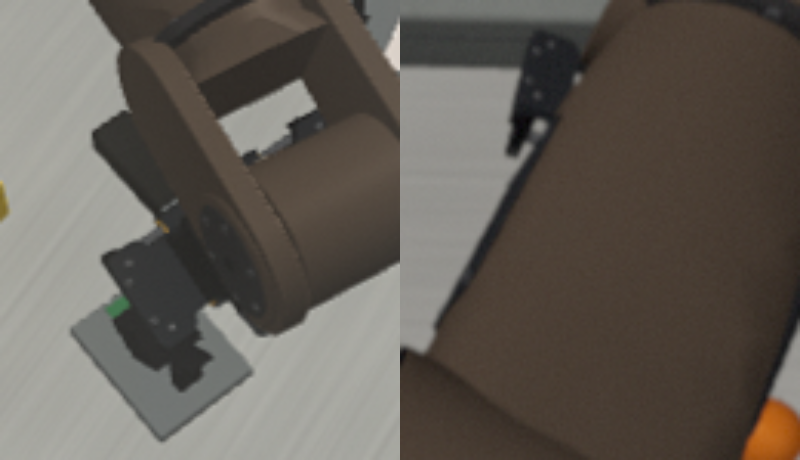

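The cradle stands empty, but the arm hides the lamp in both fixed views. I'll check it in the wrist view.

```bash
cat > k.py <<'E'
from lamp import *
f = grab("wrist", "k.png")
M = T(); G = M[:3, 3] + .171 * M[:3, 2]
for tilt in (-10, 0, 10):   # lamp pitch hypotheses: top edge corners of foot (near face is +12 mm lamp x side)
    h = np.array([.945, -.327, 0]); t = np.radians(tilt)
    z = np.cos(t) * h + np.sin(t) * np.array([0, 0, 1]); n = np.cross(z, [.327, .945, 0])
    yy = np.array([.327, .945, 0])
    print(tilt, [np.round(proj("wrist", G - .11 * z + s * .012 * n + q * .016 * yy)).tolist() for s in (1, -1) for q in (-1, 1)],
          [np.round(proj("wrist", G - .04 * z - s * .012 * n + .016 * yy)).tolist() for s in (1, -1)])
E
python3 k.py
```

```text
-10 [[282.0, 77.0], [351.0, 77.0], [287.0, 101.0], [346.0, 101.0]] [[347.0, 231.0], [351.0, 226.0]]
0 [[286.0, 96.0], [347.0, 96.0], [289.0, 122.0], [344.0, 122.0]] [[346.0, 237.0], [350.0, 224.0]]
10 [[289.0, 117.0], [344.0, 117.0], [292.0, 144.0], [341.0, 144.0]] [[345.0, 244.0], [348.0, 226.0]]
```

View pics/k.png

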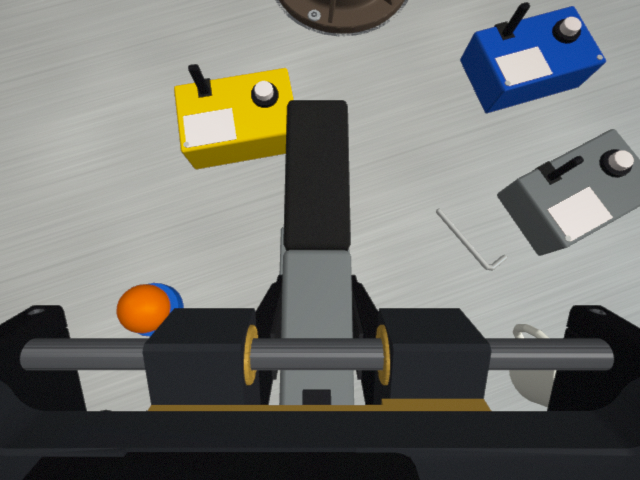

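The wrist view shows the lamp held along the picture, with its foot edge at row 100 and columns 288–347, close to the level prediction (row 96, 286–347). The lever on the grey box, at (562,168), is up. The upper face's width at each row gives depth, so I can check the pitch from that.

Run:
```python
from lamp import *
img,c,K=load("wrist"); g=cv2.GaussianBlur(cv2.cvtColor(img,cv2.COLOR_RGB2GRAY),(3,3),0).astype(float)
P=[]
def edge(y,a,b):
    d=np.abs(np.diff(g[y,a:b])); k=d.argmax(); w=d[max(0,k-2):k+3]; return a+max(0,k-2)+.5+(w*np.arange(len(w))).sum()/w.sum()
L=[(y,edge(y,278,298),edge(y,338,362)) for y in list(range(170,232,3))+list(range(108,165,3))]
L=np.array(sorted(L)); print(L[::6].round(1))
f=lambda w:np.polyfit(L[:,0],w,1)
w=L[:,2]-L[:,1]; ok=np.abs(w-np.polyval(f(w),L[:,0]))<1.0; p=np.polyfit(L[ok,0],w[ok],1); print("n",ok.sum(),p)
pts=[]
for y in(108,230):
    D=.032*K[0]/np.polyval(p,y); u=np.interp(y,L[:,0],(L[:,1]+L[:,2])/2)
    q=np.array([(u-K[2])/K[0]*D,(y-K[3])/K[1]*D,D,1]); pts.append((c@q)[:3])
d=pts[1]-pts[0]; print(np.round(pts,4),"pitch deg",np.degrees(np.arctan2(d[2],np.hypot(d[0],d[1]))))
```

```text
[[108.  286.4 347.2]
 [126.  285.8 347.8]
 [144.  285.3 348.1]
 [162.  285.  348.5]
 [185.  284.3 349. ]
 [203.  283.9 349.2]
 [221.  283.6 349.8]]
n 40 [4.60219705e-02 5.60283360e+01]
[[ 0.4617 -0.206   0.3389]
 [ 0.5243 -0.2277  0.3387]] pitch deg -0.11693870063770549
```

The lamp is level, with a pitch of about −0.1° and its top face at 0.339 m, all of it above 0.30 m. The lever is up. I'm handing in.

```bash
python3 -c "
from cell import arm
s=arm.get_state();print(s['t'],abs(s['qvel']).max(),s['grip_force'],s['opening']);print(arm.job_done())"
```

```text
11.65 0.002102005772474493 34.98878538608551 0.33550975483696044
the job is handed in; nothing more can be done
None
```

The check is done and handed in: I pressed the test button, the lever dropped and I lifted it fully back up, and the lamp is now held level and still about 30 cm above the trolley top.

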